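Brush out the beakers and start the drying box

ROBOT

A 6-joint arm with a two-finger parallel gripper is mounted at the origin on a cart in front of the work surface, level with it; the furniture and walls round the work are solid. World frame = base frame: x ahead of the robot, y to its left, z up, the work surface at z = 0. Lengths are in m, angles in rad, forces in N, time in s.
With the tool pointing down it reaches from about 0.3 to 0.875 m from the base axis. Payload 6.4 kg.
Tool frame: the origin (TCP) lies on the centre line of the jaws, within the pads' length; the fingertips stand 22 mm ahead of it and the grasp point (between the pads) lies 3 mm ahead of it; z points along the fingers, y is the line along which they close (so a half turn about z gives the same grasp; the last joint's range is limited). The gripper opens to 85 mm and grips with 20 to 120 N. Pads are 22 mm wide; open, the fingers measure 114 mm over their backs; the gripper's body (76 mm by 85 mm) begins 54 mm behind the grasp point. The pads swing forward as they close: fully open they stand 13 mm farther back than shut.
Start: joints at [1.035, 0.181, 1.607, -0, 1.354, -0.206], TCP at [0.186, 0.544, 0.253] pointing down, gripper open.
Joint ranges: [-2.99, 2.99], [-0.89, 2.07], [0.3, 2.58], [-1.14, 4.28], [0, 2.63], [-3.12, 3.12]. Speed limits (rad/s): [2.57, 2.57, 3.01, 3.14, 3.14, 3.14].

INTERFACE

Orientations are given as a unit quaternion [w, x, y, z].
In Python, from bench import ctrl gives the robot as it stands. The module is installed in compiled form; this text tells all that it offers.
- The arm moves only by the tool servo_tool, never from a script. Its argument "commands" is a list of rows, each a list of 3 entries, a list of its own where there are three numbers: the shift along the tool's x, y, z in mm, then the turn about the tool's z in rad, then the finger opening in mm, from 0 to 85.4. In form: [[[dx, dy, dz], turn, jaw], ...]. A call has 1 to 20 rows; each row shifts and turns the commanded pose from where the row before left it, along the tool's axes as they then stand; what a row does not reach is not made up. A row lasts 1/8 s, in which the tool goes at most 62.5 mm and 10.7 degrees, less where a joint would pass 70% of its speed; a pose out of reach is approached as far as the arm can. A call with a gripper value outside its range is refused whole. The fingers move at their own pace and stop on an object; the grip force is fixed at half the most. Time passes only in rows, so rows that do not move let the fingers close. It gives the time, the measured TCP pose, the force, the opening and the grip force at its end, in the units of the state.
- ctrl.get_obs(): the state, without advancing time (a new reading comes with each control period).
- ctrl.camera(name): name is "scene" or "side" or "wrist"; returns a dict with "color" (480x640x3 uint8, red, green, blue), "z_map" (480x640 float32, m along the optical axis (not along the pixel's ray), 0 where there is no reading), "fx", "fy", "cx", "cy" (pixels), "R" (3x3) and "t" (3): a world point X has camera coordinates R X + t. Camera axes: x right, y down, z forward; pixel columns grow to the right and rows downward; lengths in m; the calibration is good to about 2 mm. The wrist camera is an equidistant fisheye: a pixel r from the principal point sees the ray r / f radians off the axis. A picture is of the moment at which its call begins.
- ctrl.hand_in(): hands the job in; it is judged then, once.
The state is a dict: "time_s": time; "q": joint angles; "dq": joint speeds; "joint_efforts": joint torques, N m; "eef_pos": TCP position; "eef_rot": TCP orientation; "wrist_force": force on the tool from outside, world axes, zero at the start; "torque": the same for the moment, N m; "opening": opening from 0.0 (shut) to 1.0 (fully open); "grasp_force": force on a finger pad.
Only numpy, scipy, OpenCV 4.12 (cv2) and the standard library are available. Lean on these libraries where they do the work, as an engineer would, in place of code of your own. Each camera call takes 0.05 s, during which the arm holds its last target. There are 200 camera calls.

TASK

Take the brush from its stand and scrub out every beaker standing on the worktop, from the largest to the smallest: in each, push the bristles right down to the bottom, draw them up well and push them to the bottom again, two full strokes. Put the brush back upright in its stand, stand all the beakers upright inside the drying box and slide its cover fully shut. Last, start the box by twisting its spring-return knob clockwise to the stop, holding it there for a moment and letting it spring back; leave the cup, the timer and the marker pen where they are.

Things in the scene. Friction and masses are not known exactly. Their poses are not given: they have to be found in the camera images.
- beaker_large: The largest of up to three open, straight-walled steel beakers (it may be absent): 66 mm outside diameter, 95 mm high, walls 3 mm, bottom 5 mm thick, 150 g, with a rolled rim and a small pouring lip (the lip points along its x). Origin: centre of its underside; z up. Stands loose on the worktop left of the drying box.
- beaker_medium: The middle-sized of up to three open, straight-walled steel beakers (it may be absent): 60 mm outside diameter, 78 mm high, walls 3 mm, bottom 5 mm thick, 150 g, with a rolled rim and a small pouring lip (the lip points along its x). Origin: centre of its underside; z up. Stands loose on the worktop left of the drying box.
- beaker_small: The smallest of up to three open, straight-walled steel beakers (it may be absent): 54 mm outside diameter, 61 mm high, walls 3 mm, bottom 5 mm thick, 150 g, with a rolled rim and a small pouring lip (the lip points along its x). Origin: centre of its underside; z up. Stands loose on the worktop left of the drying box.
- brush: Straight round brush, 203 mm long, 60 g, upright in its stand, handle up, perhaps leaning a few degrees. From the tip: stiff white bristles 26 mm in diameter to 68 mm (one rigid part), a thin wire stem to 125 mm, a grey round handle 16 mm in diameter to 203 mm. Origin: centre of the tip; z along the brush to the handle.
- brush_tip (a point): The free end of the bristles, on the brush's axis (same as the brush's origin).
- brush_grip (a point): The place to grip the brush: on its axis, 168 mm from the tip, about the middle of the handle.
- brush_stand: Fixed grey stand: a 90 mm round foot 8 mm high with an upright tube, 33 mm bore, 75 mm high, mouth flared to 50 mm. Its inner floor is 12 mm above the origin, which is the centre of the underside; the brush tip rests on that floor. z up.
- drying_box: Fixed white drying box. Compartment 140 mm (x) by 300 mm (y) inside, open on top; walls 6 mm thick, 106 mm high; inner floor at 6 mm. Origin: centre of the compartment, at worktop height; x points away from the robot to the housing behind it (as high, 150 mm long), y to the left. Guide rails at both sides reach 114 mm. At its right a grey column, 110 x 72 mm, 106 mm high, bears the knob.
- cover (a joint): Position of the flat aluminium cover (150 mm long, underside 107.5 mm above the worktop), sliding along the box's x: 0 = compartment fully shut, 0.142 m = fully open, back over the housing. Stays where left; about 2 N to slide. It may start partly over the compartment.
- cover_grip (a point): Where to hold the cover: in a black upright bar near its front edge, 12 mm thick along the box's x, 90 mm long along its y, 32 mm high; this point lies 10 mm below the bar's top edge and 22 mm above the cover plate. Moves with the cover; axes as the box's.
- start_knob (a joint): Angle of the spring-return start knob: 0 at rest, 1.2 rad at its stop, turning clockwise seen from above; a light spring (0.15 N m at the stop) brings it back to 0 when let go.
- knob_grip (a point): On the knob's vertical axis, at the height to grip, 32 mm above the column. The knob is a 48 mm black disc with an upright bar on it, 12 mm thick, 44 mm long and 32 mm high; the bar lies along this point's x axis (the box's x at rest) and its top is 10 mm above this point.
- specimen_cup: Bystander: lidded plastic cup, 61 mm wide, 67 mm high, loose, at the back left. Origin: centre of its underside.
- timer: Bystander: small bench timer 60 x 62 x 17 mm, loose, in front of the drying box, to the right. Origin: centre of its underside.
- marker: Bystander: marker pen 135 mm long, 17 mm thick, lying loose at the front left. Origin: under its middle.
Mind the look-alikes: they are no part of the job. Leave any red look-alike of the beaker_medium alone.

How it is judged:
By the outcome, as a careful person would: the job done as asked, in the order asked, and still so for the second after the job is handed in, with the robot touching nothing.
Of beaker_large, beaker_medium, beaker_small only 2 to 3 are there at a start; the rules pass over those that are not, and their reading is None.
At some moment in a run one of beaker_large, beaker_medium, beaker_small may be knocked a few centimetres aside while the robot is not near it.
It also fails if it takes over 210 s, if anything falls off the work surface, if the arm or the gripper's body presses on something with over 40 N, if the wrist force passes 120 N, or if a joint passes its speed limit or range.

## Working session

There is one attempt and no reset: what is moved stays moved. The work goes in short steps, Python scripts to look and compute and a tool call to move; the robot and the scene stay as the last step left them, time stands still between calls to the robot, and variables do not carry over. Pictures are saved under pics/ and viewed, at most 14 in all, crops included, and the job is handed in when it is done.

Besides the shell and the picture viewer there is one more tool, called after "Emit:" in YAML: its name, and indented under it one key for each argument. servo_tool: Moves the arm, as the interface text tells. Its arguments: {"type":"object","properties":{"commands":{"type":"array"}},"required":["commands"]}

```bash
mkdir -p pics; cat > h.py <<'E'
import numpy as np, cv2
from bench import ctrl
def cam(n,save=None):
    c=ctrl.camera(n)
    if save: cv2.imwrite('pics/'+save+'.png',c['color'][:,:,::-1])
    return c
def cloud(c):
    z=c['z_map']; v,u=np.mgrid[:480,:640]
    P=np.stack([(u-c['cx'])/c['fx']*z,(v-c['cy'])/c['fy']*z,z],-1)
    W=(P-np.array(c['t']))@np.array(c['R'])
    W[z==0]=np.nan
    return W
E
python3 - <<'E'
from h import *
o=ctrl.get_obs(); print({k:np.round(v,3) for k,v in o.items()})
a=cam('scene','scene0');b=cam('side','side0')
for n,c in(('scene',a),('side',b)): print(n,c['fx'],c['cx'],c['cy'],np.round(-np.array(c['R']).T@c['t'],3)); np.save(n+'0.npy',cloud(c))
E
```

```text
{'time_s': np.float64(0.0), 'q': array([ 1.035,  0.182,  1.608,  0.   ,  1.354, -0.206]), 'dq': array([ 0.001,  0.003,  0.003, -0.   ,  0.   , -0.001]), 'joint_efforts': array([-2.0000e-03, -4.4486e+01, -3.5134e+01, -0.0000e+00,  9.0000e-03,
        0.0000e+00]), 'eef_pos': array([0.186, 0.544, 0.252]), 'eef_rot': array([-0.   ,  0.164,  0.986, -0.001]), 'wrist_force': array([-0.552, -0.277, -0.789]), 'torque': array([ 0.045,  0.045, -0.013]), 'grasp_force': np.float64(0.0), 'opening': np.float64(1.003)}
scene 608.1563959328003 316.28366340642845 235.194764493926 [-0.238 -0.421  1.385]
side 479.11941048481253 322.8943331411285 237.81406855416205 [0.815 0.614 1.11 ]
```

View pics/scene0.png

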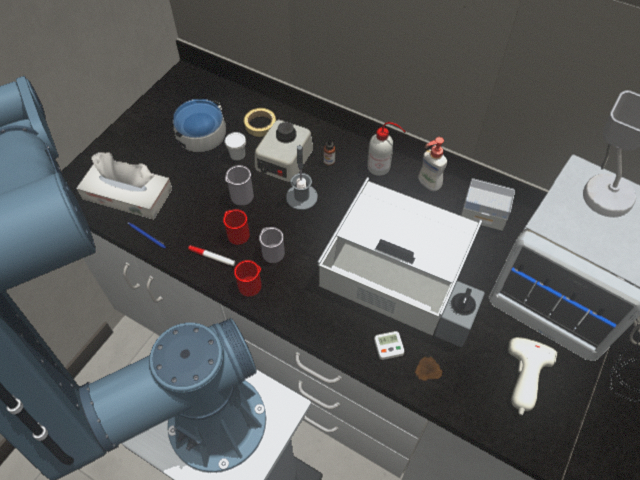

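View pics/side0.png

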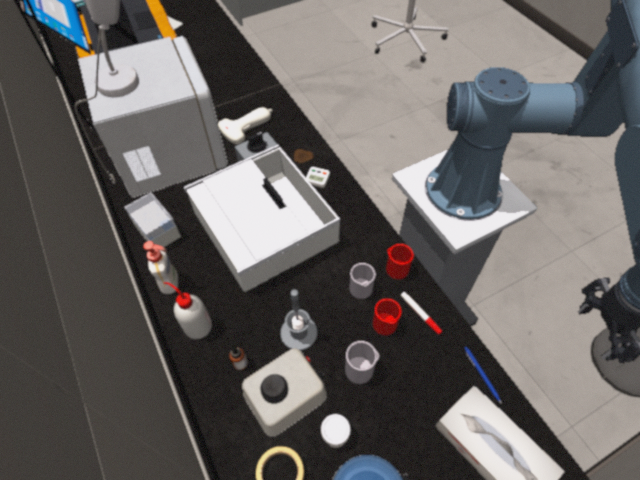

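```bash
cat >> h.py <<'E'
from scipy.optimize import least_squares
def circ(p):
    s=least_squares(lambda q:np.hypot(p[:,0]-q[0],p[:,1]-q[1])-q[2],[*p.mean(0)[:2],.03],loss='soft_l1',f_scale=.002)
    return s.x
E
python3 - <<'E'
from h import *
S=np.load('scene0.npy');D=np.load('side0.npy')
def reg(W,u,v,w=22,h=28): return W[v-h:v+h,u-w:u+w].reshape(-1,3)
for n,W,u,v in(('A',S,239,183),('A',D,361,362),('B',S,272,244),('B',D,362,280),('r1',D,387,316),('r2',D,400,261)):
    p=reg(W,u,v); p=p[np.isfinite(p[:,0])&(p[:,2]>.02)]
    zt=np.percentile(p[:,2],98); r=p[p[:,2]>zt-.006]; print(n,len(p),'top',zt.round(4),'circ',circ(r).round(4),len(r))
for n,W,u,v in(('S',S,301,175),('D',D,296,308)):
    p=reg(W,u,v,18,32);p=p[np.isfinite(p[:,0])]
    for z in np.arange(.09,.23,.01):
        q=p[(p[:,2]>z)&(p[:,2]<z+.01)]
        if len(q): print(n,z.round(3),len(q),q.mean(0).round(4),np.ptp(q,0).round(3))
for n,W,u,v in(('bar',S,395,250),('bar',D,274,192),('knob',S,463,300),('knob',D,257,140)):
    p=reg(W,u,v,28,24);p=p[np.isfinite(p[:,0])&(p[:,2]>.115)]
    zt=np.percentile(p[:,2],97);t=p[p[:,2]>zt-.005]
    e,V=np.linalg.eigh(np.cov(t[:,:2].T)); print(n,zt.round(4),len(t),t.mean(0).round(4),np.sqrt(e*12).round(3),V[:,1].round(3))
for n,W in(('S',S),('D',D)):
    m=np.isfinite(W[...,0])&(W[...,2]>.098)&(W[...,2]<.12)&(W[...,0]>.3)&(W[...,1]<.25)&(W[...,1]>-.3)&(W[...,0]<.9)
    t=W[m]; print(n,len(t),cv2.minAreaRect((t[:,:2]*1000).astype(np.float32)))
E
```

```text
A 859 top 0.099 circ [0.5589 0.3186 0.0317] 99
A 794 top 0.0987 circ [0.5602 0.32   0.0318] 190
B 680 top 0.0824 circ [0.4008 0.1541 0.058 ] 120
B 641 top 0.0825 circ [0.4436 0.1384 0.0296] 137
r1 639 top 0.0829 circ [0.4441 0.2514 0.029 ] 137
r2 607 top 0.082 circ [0.3283 0.1348 0.0288] 121
S 0.09 9 [0.6722 0.2024 0.0937] [0.089 0.094 0.008]
S 0.1 5 [0.6407 0.1683 0.1054] [0.004 0.003 0.005]
S 0.11 3 [0.6425 0.1682 0.1154] [0.002 0.004 0.004]
S 0.12 6 [0.6388 0.1661 0.1254] [0.007 0.004 0.01 ]
S 0.13 5 [0.6378 0.1673 0.1366] [0.004 0.008 0.007]
S 0.14 14 [0.6389 0.1652 0.1448] [0.015 0.011 0.009]
S 0.15 14 [0.6374 0.1672 0.1559] [0.01  0.015 0.009]
S 0.16 14 [0.636  0.166  0.1652] [0.01  0.014 0.009]
S 0.17 14 [0.6373 0.166  0.1742] [0.013 0.016 0.009]
S 0.18 15 [0.6371 0.1647 0.1854] [0.012 0.013 0.009]
S 0.19 18 [0.6368 0.1655 0.1947] [0.014 0.013 0.009]
S 0.2 13 [0.6384 0.1663 0.2034] [0.012 0.013 0.007]
S 0.21 27 [0.6405 0.1669 0.2143] [0.018 0.015 0.009]
S 0.22 3 [0.6373 0.1671 0.2207] [0.01  0.007 0.   ]
D 0.09 4 [0.6434 0.1702 0.0957] [0.003 0.004 0.007]
D 0.1 6 [0.6424 0.170
[... 413 characters left out ...]
45 0.1731 0.1841] [0.015 0.008 0.01 ]
D 0.19 16 [0.6436 0.1744 0.1947] [0.011 0.009 0.01 ]
D 0.2 17 [0.6447 0.1733 0.2053] [0.013 0.012 0.009]
D 0.21 45 [0.642  0.1697 0.2155] [0.014 0.015 0.009]
bar 0.1478 114 [ 0.5379 -0.1677  0.1459] [0.013 0.09 ] [-0.075  0.997]
bar 0.1477 108 [ 0.5392 -0.1669  0.1458] [0.012 0.09 ] [-0.067  0.998]
knob 0.1519 58 [ 0.498  -0.3677  0.1497] [0.011 0.041] [-0.996 -0.092]
knob 0.1509 50 [ 0.5002 -0.3656  0.1491] [0.015 0.042] [-0.998 -0.065]
S 8166 ((653.0994873046875, -67.15145874023438), (465.95538330078125, 475.41326904296875), 3.8402528762817383)
D 8018 ((659.2935791015625, -63.752288818359375), (478.1406555175781, 474.1354675292969), 1.0430693626403809)
```

```bash
python3 - <<'E'
from h import *
for n,c in(('S','scene0'),('D','side0')):
    W=np.load(c+'.npy'); P=W.reshape(-1,3);P=P[np.isfinite(P[:,0])]
    for yaw in(.07,):
        R=np.array([[np.cos(yaw),np.sin(yaw)],[-np.sin(yaw),np.cos(yaw)]])
        Q=np.c_[P[:,:2]@R.T,P[:,2]]
        m=(Q[:,0]>.3)&(Q[:,0]<.9)&(Q[:,1]<.05)&(Q[:,1]>-.45)&(Q[:,2]>.095)&(Q[:,2]<.125)
        q=Q[m]
        im=np.zeros((600,500),np.uint8)
        im=np.full((300,270,3),0,np.uint8)
        i=((q[:,0]-.3)*500).astype(int); j=((.07-q[:,1])*500).astype(int)
        im[299-np.clip(i,0,299),np.clip(j,0,269)]=np.stack([(q[:,2]-.095)/.03*255]*3,1).clip(0,255)
        cv2.imwrite('pics/top'+n+'.png',cv2.resize(im,None,fx=2,fy=2,interpolation=0))
        # front edge as function of y, left edge as function of x
        for y0 in np.arange(-.36,.0,.04):
            s=q[abs(q[:,1]-y0)<.01]; 
            if len(s): print(n,'front y',y0.round(2),np.percentile(s[:,0],[0,1,2,4,8]).round(4), 'max',s[:,0].max().round(3))
        for x0 in np.arange(.46,.8,.05):
            s=q[abs(q[:,0]-x0)<.01]
            if len(s): print(n,'left x',x0.round(2),np.percentile(s[:,1],[100,99,98,95]).round(4),'min',np.percentile(s[:,1],[0,1]).round(4))
a=cv2.imread('pics/topS.png');b=cv2.imread('pics/topD.png');cv2.imwrite('pics/top.png',cv2.resize(np.hstack([a,b]),(800,444)))
E
```

```text
S front y -0.36 [0.4136 0.4178 0.419  0.4215 0.4313] max 0.714
S front y -0.32 [0.4145 0.4166 0.4176 0.4194 0.5129] max 0.826
S front y -0.28 [0.4134 0.4165 0.4173 0.4186 0.5121] max 0.712
S front y -0.24 [0.4147 0.4177 0.4186 0.4201 0.5145] max 0.715
S front y -0.2 [0.4143 0.4158 0.4172 0.4191 0.5137] max 0.876
S front y -0.16 [0.4152 0.4162 0.4176 0.4191 0.5151] max 0.88
S front y -0.12 [0.4131 0.4161 0.417  0.4181 0.5128] max 0.716
S front y -0.08 [0.4154 0.4165 0.417  0.4185 0.513 ] max 0.713
S front y -0.04 [0.419  0.4211 0.4222 0.4283 0.4445] max 0.875
S left x 0.46 [-0.0459 -0.047  -0.049  -0.0507] min [-0.4369 -0.4356]
S left x 0.51 [-0.0456 -0.0479 -0.0505 -0.0558] min [-0.437  -0.4349]
S left x 0.56 [-0.0455 -0.0496 -0.0522 -0.0614] min [-0.3651 -0.3618]
S left x 0.61 [-0.0456 -0.0489 -0.0527 -0.0637] min [-0.3651 -0.3624]
S left x 0.66 [-0.0457 -0.0481 -0.0509 -0.0586] min [-0.3649 -0.3628]
S left x 0.71 [-0.0453 -0.0473 -0.049  -0.0565] min [-0.3649 -0.3628]
D front y -0.36 [0.4164 0.4199 0.4221 0.4264 0.4374] max 0.715
D front y -0.32 [0.4161 0.419  0.4216 0.5132 0.5226]
[... 170 characters left out ...]
211 0.4235 0.5362] max 0.883
D front y -0.16 [0.4168 0.4208 0.422  0.5154 0.529 ] max 0.889
D front y -0.12 [0.4174 0.42   0.4219 0.5122 0.5205] max 0.713
D front y -0.08 [0.4159 0.4196 0.4216 0.5134 0.5221] max 0.713
D front y -0.04 [0.4216 0.4245 0.4284 0.4351 0.4503] max 0.885
D left x 0.46 [-0.0439 -0.0441 -0.0446 -0.0454] min [-0.3994 -0.3983]
D left x 0.51 [-0.0441 -0.0449 -0.0454 -0.0466] min [-0.4375 -0.4352]
D left x 0.56 [-0.0435 -0.0456 -0.0464 -0.0507] min [-0.4497 -0.3641]
D left x 0.61 [-0.0439 -0.0455 -0.0462 -0.0504] min [-0.3665 -0.362 ]
D left x 0.66 [-0.0438 -0.0452 -0.0459 -0.0508] min [-0.3664 -0.3621]
D left x 0.71 [-0.0423 -0.0447 -0.0455 -0.0479] min [-0.369  -0.3631]
```

View pics/top.png

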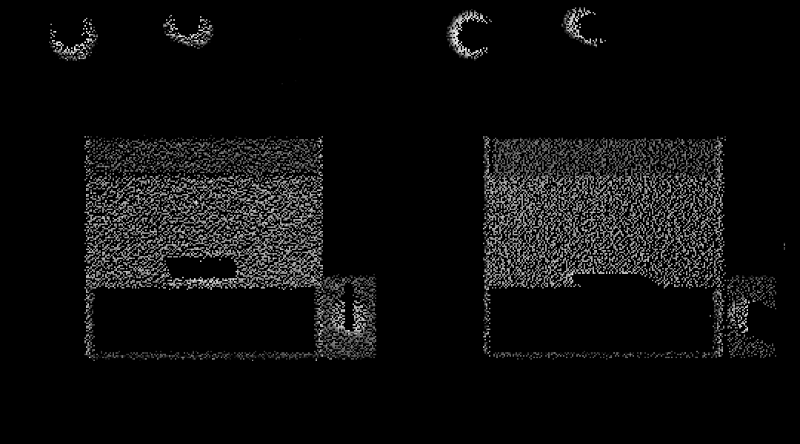

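The scene view shows grey beakers at (239,183) (large) and (272,244) (medium), red look-alikes at (236,226) and (248,278), the brush at (301,185), the cover bar at (395,250) and the knob at (463,300). The side view agrees with this, and the top map shows the box edges. There is no small beaker. I'll start moving.

Emit:
servo_tool:
  commands:
    - [[0,0,-10],-0.1,85]
    - [[0,0,-10],-0.1,85]
    - [[0,0,-10],-0.1,85]
    - [[0,0,-10],-0.1,85]
    - [[0,0,0],0,85]
    - [[0,0,0],0,85]

```text
time_s: 0.85
eef_pos: [0.186, 0.5438, 0.2926]
eef_rot: [-0.0, -0.034, 0.999, -0.0]
wrist_force: [-0.3, -0.3, -0.2]
opening: 0.991
grasp_force: 0.0
```

```bash
cat >> h.py <<'E'
from scipy.spatial.transform import Rotation as Ro
def pose():
    o=ctrl.get_obs(); w,x,y,z=o['eef_rot']; return o,np.array(o['eef_pos']),Ro.from_quat([x,y,z,w]).as_matrix()
def rel(*xyz):
    o,p,R=pose(); return (R.T@(np.array(xyz)-p)*1000).round(1)
E
python3 - <<'E'
from h import *
o,p,R=pose(); print(p.round(4),R.round(3).tolist(), rel(.641,.1697,.28))
E
```

```text
[0.186  0.5438 0.2926] [[-0.998, -0.068, -0.001], [-0.068, 0.998, -0.001], [0.001, -0.001, -1.0]] [-428.4 -404.2   12.7]
```

Emit:
servo_tool:
  commands:
    - [[-20,-20,0],0,85]
    - [[-30,-28,1],0,85]
    - [[-30,-28,1],0,85]
    - [[-30,-28,1],0,85]
    - [[-30,-28,1],0,85]
    - [[-30,-28,1],0,85]
    - [[-30,-28,1],0,85]
    - [[-30,-28,1],0,85]
    - [[-30,-28,1],0,85]
    - [[-30,-28,1],0,85]
    - [[-30,-28,1],0,85]
    - [[-30,-28,1],0,85]
    - [[-30,-28,1],0,85]
    - [[-30,-28,1],0,85]
    - [[-18,-20,0],0,85]
    - [[0,0,0],0,85]
    - [[0,0,0],0,85]
    - [[0,0,0],0,85]

```text
time_s: 3.1
eef_pos: [0.6407, 0.172, 0.2802]
eef_rot: [-0.0, -0.036, 0.999, 0.0]
wrist_force: [0.9, 0.1, -0.0]
opening: 0.993
grasp_force: 0.0
```

```bash
python3 - <<'E'
from h import *
print(pose()[1].round(4),rel(.641,.1697,.183))
c=cam('wrist','w0'); print(c['fx'],c['cx'],c['cy'])
p=np.array([.641,.1697,.2155]); q=np.array(c['R'])@p+c['t']; r=np.hypot(*q[:2]);th=np.arctan2(r,q[2]); print('handle top px',c['cx']+c['fx']*th*q[0]/r,c['cy']+c['fy']*th*q[1]/r)
E
```

```text
[0.6407 0.172  0.2802] [-0.2 -2.4 97.2]
371.64829954431775 322.4412851165732 241.54714929777325
handle top px 317.4852331824053 274.11891229347043
```

View pics/w0.png

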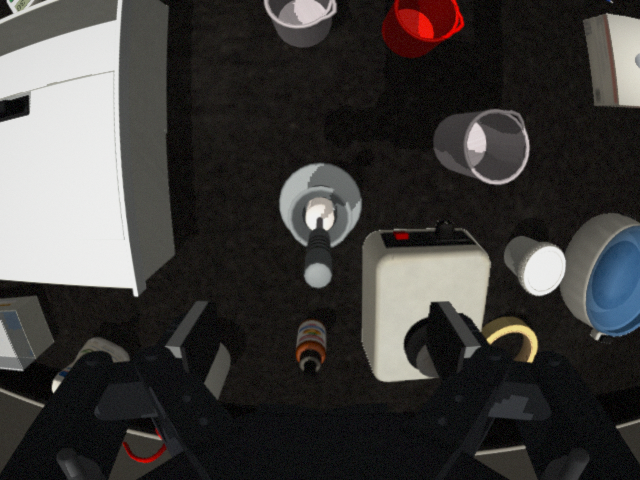

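The wrist view shows the handle top at (318,274), where I predicted it, centred between the jaws (about 190 and 450). I'll go down and grip.

Emit:
servo_tool:
  commands:
    - [[0,-2,15],0,85]
    - [[0,0,15],0,85]
    - [[0,0,15],0,85]
    - [[0,0,15],0,85]
    - [[0,0,15],0,85]
    - [[0,0,15],0,85]
    - [[0,0,7],0,85]
    - [[0,0,0],0,85]
    - [[0,0,0],0,30]
    - [[0,0,0],0,10]
    - [[0,0,0],0,8]
    - [[0,0,0],0,8]
    - [[0,0,0],0,8]
    - [[0,0,0],0,8]

```text
time_s: 4.9
eef_pos: [0.6419, 0.1691, 0.1837]
eef_rot: [0.0, -0.035, 0.999, 0.0]
wrist_force: [0.4, 1.1, 2.0]
opening: 0.172
grasp_force: 58.4
```

Emit:
servo_tool:
  commands:
    - [[0,0,-10],0,8]
    - [[0,0,-15],0,8]
    - [[0,0,-15],0,8]
    - [[0,0,-15],0,8]
    - [[0,0,-15],0,8]
    - [[0,0,-15],0,8]
    - [[0,0,-15],0,8]
    - [[0,0,-15],0,8]
    - [[0,0,-10],0,8]
    - [[0,0,0],0,8]
    - [[0,0,0],0,8]
    - [[0,0,0],0,8]

```text
time_s: 6.4
eef_pos: [0.6413, 0.169, 0.3073]
eef_rot: [-0.001, -0.035, 0.999, -0.0]
wrist_force: [0.4, 0.2, -0.8]
opening: 0.165
grasp_force: 58.4
```

```bash
cat >> h.py <<'E'
def beak(c,xy,top,tol=.06,W=None):
    """rim circle near xy among non-red points"""
    W=cloud(c) if W is None else W; C=c['color'].astype(int)
    m=np.isfinite(W[...,0])&(abs(W[...,2]-top)<.006)&(np.hypot(W[...,0]-xy[0],W[...,1]-xy[1])<tol)&(C[...,0]-C[...,1]<40)&(C.max(-1)>60)
    p=W[m]
    return (circ(p).round(4),len(p)) if len(p)>15 else (None,len(p))
def brush(c,lo=.0,hi=.25,xy=None,r=.03):
    W=cloud(c); p=W[np.isfinite(W[...,0])]
    p=p[(np.hypot(*(p[:,:2]-xy).T)<r)&(p[:,2]>lo)&(p[:,2]<hi)]
    for z in np.arange(lo,hi,.015):
        q=p[(p[:,2]>=z)&(p[:,2]<z+.015)]
        if len(q): print('  br',z.round(3),len(q),q.mean(0).round(4))
E
python3 - <<'E'
from h import *
print(pose()[1].round(4))
for n in('scene','side'):
    c=cam(n,n+'1'); print(n,beak(c,(.5595,.3193),.096),beak(c,(.4436,.1384),.0795)); brush(c,.11,.27,pose()[1][:2])
E
```

```text
[0.6413 0.169  0.3073]
scene (array([0.5592, 0.3186, 0.0315]), 134) (array([0.4431, 0.1362, 0.0288]), 125)
  br 0.125 6 [0.6359 0.1655 0.1363]
  br 0.14 31 [0.6344 0.1633 0.148 ]
  br 0.155 37 [0.6346 0.1636 0.1625]
  br 0.17 39 [0.6346 0.1646 0.1779]
  br 0.185 39 [0.6364 0.1644 0.1937]
  br 0.2 50 [0.6386 0.1668 0.204 ]
  br 0.215 12 [0.6416 0.1687 0.2227]
  br 0.23 9 [0.6404 0.1667 0.2379]
  br 0.245 11 [0.639  0.1673 0.2524]
  br 0.26 12 [0.6379 0.165  0.2657]
side (array([0.5603, 0.3199, 0.0317]), 208) (array([0.4436, 0.1373, 0.0288]), 150)
  br 0.125 6 [0.6441 0.1738 0.1385]
  br 0.14 32 [0.6437 0.1762 0.1476]
  br 0.155 39 [0.645  0.1765 0.1629]
  br 0.17 34 [0.6444 0.1759 0.1779]
  br 0.185 41 [0.6426 0.1756 0.1929]
  br 0.2 85 [0.6421 0.1703 0.204 ]
  br 0.215 8 [0.6414 0.1703 0.2216]
  br 0.23 10 [0.6423 0.1699 0.2362]
  br 0.245 8 [0.6424 0.171  0.25  ]
  br 0.26 10 [0.6438 0.1739 0.2672]
```

```bash
python3 - <<'E'
from h import *
print(rel(.5597,.3192,.177))
E
```

```text
[ 70.8 155.5 130.7]
```

Emit:
servo_tool:
  commands:
    - [[7,15,0],0,8]
    - [[12,26,0],0,8]
    - [[12,26,0],0,8]
    - [[12,26,0],0,8]
    - [[12,26,0],0,8]
    - [[10,22,0],0,8]
    - [[6,14,0],0,8]
    - [[0,0,0],0,8]
    - [[0,0,0],0,8]
    - [[0,0,15],0,8]
    - [[0,0,15],0,8]
    - [[0,0,15],0,8]
    - [[0,0,15],0,8]
    - [[0,0,15],0,8]
    - [[0,0,15],0,8]
    - [[0,0,10],0,8]
    - [[0,0,0],0,8]
    - [[0,0,0],0,8]

```text
time_s: 8.75
eef_pos: [0.5603, 0.3189, 0.2089]
eef_rot: [0.0, -0.035, 0.999, 0.0]
wrist_force: [-0.6, -0.2, -0.4]
opening: 0.17
grasp_force: 58.5
```

```bash
python3 - <<'E'
from h import *
print(rel(.5597,.3192,.177))
for n in('scene','side'):
    c=cam(n); print(n,beak(c,(.5595,.3193),.096)); brush(c,.1,.15,pose()[1][:2],.025)
E
```

```text
[ 0.6  0.4 31.9]
scene (array([0.5594, 0.3195, 0.0307]), 163)
  br 0.1 45 [0.559  0.3156 0.1046]
  br 0.115 11 [0.5584 0.3169 0.122 ]
  br 0.13 8 [0.5586 0.3171 0.1385]
  br 0.145 2 [0.5582 0.3143 0.1474]
side (array([0.5598, 0.3197, 0.0312]), 200)
  br 0.1 86 [0.5624 0.3198 0.1056]
  br 0.115 6 [0.5616 0.3197 0.1224]
  br 0.13 9 [0.5623 0.3189 0.1359]
  br 0.145 3 [0.5608 0.3196 0.1468]
```

Emit:
servo_tool:
  commands:
    - [[0,0,12],0,8]
    - [[0,0,12],0,8]
    - [[0,0,6],0,8]
    - [[0,0,1],0,8]
    - [[0,0,1],0,8]
    - [[0,0,1],0,8]
    - [[0,0,0],0,8]
    - [[0,0,0],0,8]

```text
time_s: 9.85
eef_pos: [0.5604, 0.3188, 0.1767]
eef_rot: [0.001, -0.035, 0.999, 0.0]
wrist_force: [-1.5, -1.7, 5.7]
opening: 0.17
grasp_force: 59.1
```

Emit:
servo_tool:
  commands:
    - [[0,0,1],0,8]
    - [[0,0,0],0,8]
    - [[0,0,0],0,8]
    - [[0,0,-12],0,8]
    - [[0,0,-15],0,8]
    - [[0,0,-15],0,8]
    - [[0,0,-15],0,8]
    - [[0,0,-10],0,8]
    - [[0,0,0],0,8]
    - [[0,0,0],0,8]

```text
time_s: 11.1
eef_pos: [0.5596, 0.3186, 0.2407]
eef_rot: [-0.0, -0.035, 0.999, -0.0]
wrist_force: [0.9, 0.3, -1.7]
opening: 0.172
grasp_force: 58.6
```

Emit:
servo_tool:
  commands:
    - [[0,0,12],0,8]
    - [[0,0,15],0,8]
    - [[0,0,15],0,8]
    - [[0,0,15],0,8]
    - [[0,0,8],0,8]
    - [[0,0,1],0,8]
    - [[0,0,1],0,8]
    - [[0,0,0],0,8]
    - [[0,0,0],0,8]

```text
time_s: 12.22
eef_pos: [0.5609, 0.3189, 0.1767]
eef_rot: [0.001, -0.035, 0.999, 0.0]
wrist_force: [-2.4, -1.9, 11.1]
opening: 0.173
grasp_force: 60.0
```

Emit:
servo_tool:
  commands:
    - [[0,0,-12],0,8]
    - [[0,0,-15],0,8]
    - [[0,0,-15],0,8]
    - [[0,0,-15],0,8]
    - [[0,0,-15],0,8]
    - [[0,0,-15],0,8]
    - [[0,0,-15],0,8]
    - [[0,0,-15],0,8]
    - [[0,0,-13],0,8]
    - [[0,0,0],0,8]
    - [[0,0,0],0,8]

```text
time_s: 13.6
eef_pos: [0.5597, 0.3186, 0.3037]
eef_rot: [-0.0, -0.035, 0.999, -0.0]
wrist_force: [-0.4, 0.1, -1.1]
opening: 0.169
grasp_force: 58.7
```

```bash
python3 - <<'E'
from h import *
print(rel(.4433,.1375,.307))
for n in('scene','side'):
    c=cam(n); print(n,beak(c,(.5595,.3193),.096),beak(c,(.4436,.1384),.0795)); brush(c,.1,.25,pose()[1][:2],.025)
E
```

```text
[ 128.8 -172.5   -3.2]
scene (array([0.5592, 0.3189, 0.0316]), 112) (array([0.4424, 0.1359, 0.0287]), 134)
  br 0.13 25 [0.5544 0.3119 0.1393]
  br 0.145 37 [0.5534 0.313  0.1525]
  br 0.16 34 [0.555  0.312  0.1664]
  br 0.175 44 [0.554  0.3118 0.1831]
  br 0.19 56 [0.5558 0.3147 0.1986]
  br 0.205 12 [0.5597 0.3162 0.2104]
  br 0.22 10 [0.559  0.3171 0.2273]
  br 0.235 7 [0.5593 0.3172 0.2403]
side (array([0.5602, 0.3199, 0.032 ]), 168) (None, 0)
  br 0.13 26 [0.565  0.3233 0.1396]
  br 0.145 32 [0.566  0.3248 0.1529]
  br 0.16 32 [0.5657 0.3248 0.1679]
  br 0.175 34 [0.5662 0.3233 0.1817]
  br 0.19 110 [0.5616 0.3201 0.1985]
  br 0.205 10 [0.5612 0.3193 0.2129]
  br 0.22 10 [0.5614 0.3191 0.2285]
  br 0.235 6 [0.5611 0.3196 0.2409]
```

Emit:
servo_tool:
  commands:
    - [[9,-12,0],0,8]
    - [[15,-20,0],0,8]
    - [[15,-20,0],0,8]
    - [[15,-20,0],0,8]
    - [[15,-20,0],0,8]
    - [[15,-20,0],0,8]
    - [[15,-20,0],0,8]
    - [[15,-20,0],0,8]
    - [[9,-12,0],0,8]
    - [[6,-8,0],0,8]
    - [[0,0,0],0,8]
    - [[0,0,0],0,8]
    - [[0,0,0],0,8]

```text
time_s: 15.32
eef_pos: [0.4435, 0.1384, 0.3042]
eef_rot: [-0.0, -0.035, 0.999, 0.0]
wrist_force: [0.3, -0.3, -0.8]
opening: 0.167
grasp_force: 58.7
```

```bash
python3 - <<'E'
from h import *
print(rel(.4433,.1375,.1765))
for n in('scene','side'):
    c=cam(n); print(n,beak(c,(.5595,.3193),.096),beak(c,(.4436,.1384),.0795)); brush(c,.1,.25,pose()[1][:2],.025)
E
```

```text
[  0.3  -0.9 127.7]
scene (array([0.5591, 0.3186, 0.0314]), 107) (array([0.4427, 0.136 , 0.0288]), 125)
  br 0.13 25 [0.4375 0.1319 0.1403]
  br 0.145 36 [0.4376 0.1333 0.1524]
  br 0.16 36 [0.4377 0.1316 0.1676]
  br 0.175 38 [0.4375 0.1327 0.1825]
  br 0.19 70 [0.4412 0.1356 0.198 ]
  br 0.205 13 [0.442 0.136 0.21 ]
  br 0.22 8 [0.443  0.1367 0.227 ]
  br 0.235 11 [0.4431 0.137  0.2401]
side (array([0.5603, 0.3201, 0.0317]), 203) (array([0.4436, 0.1372, 0.0287]), 127)
  br 0.13 24 [0.4481 0.1445 0.1396]
  br 0.145 38 [0.449  0.1437 0.1526]
  br 0.16 37 [0.4487 0.1451 0.1677]
  br 0.175 35 [0.4486 0.1448 0.1821]
  br 0.19 88 [0.4462 0.141  0.1985]
  br 0.205 12 [0.4452 0.1394 0.2117]
  br 0.22 10 [0.4453 0.1397 0.2273]
  br 0.235 10 [0.4448 0.1398 0.2423]
```

Emit:
servo_tool:
  commands:
    - [[0,-1,10],0,8]
    - [[0,0,15],0,8]
    - [[0,0,15],0,8]
    - [[0,0,15],0,8]
    - [[0,0,15],0,8]
    - [[0,0,15],0,8]
    - [[0,0,15],0,8]
    - [[0,0,15],0,8]
    - [[0,0,8],0,8]
    - [[0,0,3],0,8]
    - [[0,0,1],0,8]
    - [[0,0,1],0,8]
    - [[0,0,0],0,8]
    - [[0,0,0],0,8]

```text
time_s: 17.18
eef_pos: [0.4437, 0.1371, 0.1767]
eef_rot: [0.0, -0.035, 0.999, -0.0]
wrist_force: [0.1, 0.1, 1.1]
opening: 0.17
grasp_force: 59.0
```

Emit:
servo_tool:
  commands:
    - [[0,0,1],0,8]
    - [[0,0,1],0,8]
    - [[0,0,0],0,8]
    - [[0,0,0],0,8]

```text
time_s: 17.68
eef_pos: [0.4448, 0.1372, 0.1766]
eef_rot: [0.002, -0.035, 0.999, -0.0]
wrist_force: [-2.6, -0.1, 14.4]
opening: 0.169
grasp_force: 60.2
```

Solid contact with the bottom. Now the second stroke.

Emit:
servo_tool:
  commands:
    - [[0,0,-12],0,8]
    - [[0,0,-15],0,8]
    - [[0,0,-15],0,8]
    - [[0,0,-12],0,8]
    - [[0,0,0],0,8]
    - [[0,0,0],0,8]
    - [[0,0,12],0,8]
    - [[0,0,15],0,8]
    - [[0,0,15],0,8]
    - [[0,0,10],0,8]
    - [[0,0,2],0,8]
    - [[0,0,0],0,8]
    - [[0,0,0],0,8]

```text
time_s: 19.3
eef_pos: [0.4447, 0.1372, 0.1766]
eef_rot: [0.001, -0.035, 0.999, -0.0]
wrist_force: [-4.5, -0.8, 20.0]
opening: 0.17
grasp_force: 61.1
```

Emit:
servo_tool:
  commands:
    - [[0,0,-12],0,8]
    - [[0,0,-15],0,8]
    - [[0,0,-15],0,8]
    - [[0,0,-15],0,8]
    - [[0,0,-15],0,8]
    - [[0,0,-15],0,8]
    - [[0,0,-15],0,8]
    - [[0,0,-15],0,8]
    - [[0,0,-13],0,8]
    - [[0,0,0],0,8]
    - [[0,0,0],0,8]

```text
time_s: 20.68
eef_pos: [0.4431, 0.137, 0.3038]
eef_rot: [-0.0, -0.035, 0.999, -0.0]
wrist_force: [-0.9, -0.4, -0.5]
opening: 0.172
grasp_force: 59.1
```

```bash
python3 - <<'E'
from h import *
print(rel(.641,.1695,.305))
for n in('scene','side'):
    c=cam(n); print(n,beak(c,(.5595,.3193),.096),beak(c,(.4436,.1384),.0795)); brush(c,.1,.25,pose()[1][:2],.025)
    W=cloud(c); p=W[np.isfinite(W[...,0])]; p=p[(np.hypot(p[:,0]-.641,p[:,1]-.1695)<.04)]
    t=p[(p[:,2]>.065)&(p[:,2]<.1)]; print('stand top',len(t),np.percentile(t[:,2],97) if len(t) else 0,circ(t[t[:,2]>np.percentile(t[:,2],97)-.006]) if len(t)>10 else '')
    f=p[(p[:,2]>.003)&(p[:,2]<.011)]; print('foot',len(f),f.mean(0))
E
```

```text
[-199.7   18.5   -1.4]
scene (array([0.559 , 0.3191, 0.0317]), 104) (array([0.4427, 0.1358, 0.0287]), 127)
  br 0.13 28 [0.4371 0.1315 0.1402]
  br 0.145 35 [0.4378 0.1309 0.1529]
  br 0.16 38 [0.4361 0.1312 0.1689]
  br 0.175 34 [0.4377 0.1308 0.1832]
  br 0.19 72 [0.4407 0.1338 0.1977]
  br 0.205 14 [0.4398 0.1352 0.2116]
  br 0.22 10 [0.4418 0.1346 0.2269]
  br 0.235 7 [0.442  0.1354 0.2409]
stand top 169 0.0807892734137164 [0.63991748 0.16681092 0.02640638]
foot 201 [0.63304515 0.16417999 0.00756828]
side (array([0.5604, 0.3201, 0.0317]), 203) (array([0.4437, 0.1372, 0.0286]), 130)
  br 0.13 22 [0.4482 0.1435 0.1393]
  br 0.145 41 [0.4479 0.143  0.1522]
  br 0.16 36 [0.4484 0.1434 0.1674]
  br 0.175 40 [0.4477 0.1437 0.1827]
  br 0.19 85 [0.4454 0.1389 0.1985]
  br 0.205 10 [0.4442 0.1382 0.2132]
  br 0.22 10 [0.4445 0.1381 0.2269]
  br 0.235 9 [0.4442 0.1385 0.2415]
stand top 257 0.0790892605766774 [0.6417956  0.16902596 0.02643546]
foot 329 [0.64482131 0.18229759 0.0086068 ]
```

Emit:
servo_tool:
  commands:
    - [[-10,1,0],0,8]
    - [[-20,2,0],0,8]
    - [[-20,2,0],0,8]
    - [[-20,2,0],0,8]
    - [[-20,2,0],0,8]
    - [[-20,2,0],0,8]
    - [[-20,2,0],0,8]
    - [[-20,1,0],0,8]
    - [[-20,1,0],0,8]
    - [[-17,1,0],0,8]
    - [[-12,1,0],0,8]
    - [[0,0,0],0,8]
    - [[0,0,0],0,8]
    - [[0,0,0],0,8]

```text
time_s: 22.52
eef_pos: [0.6403, 0.168, 0.3045]
eef_rot: [0.0, -0.035, 0.999, -0.0]
wrist_force: [-0.2, -0.1, -0.7]
opening: 0.17
grasp_force: 59.0
```

```bash
python3 - <<'E'
from h import *
print(rel(.641,.1684,.183))
for n in('scene','side'):
    c=cam(n);  brush(c,.12,.2,pose()[1][:2],.025)
E
```

```text
[ -0.7   0.3 121.5]
  br 0.12 1 [0.6321 0.1727 0.1317]
  br 0.135 31 [0.6339 0.1632 0.1422]
  br 0.15 35 [0.6335 0.1635 0.1566]
  br 0.165 33 [0.6335 0.1634 0.1718]
  br 0.18 44 [0.6342 0.1642 0.1872]
  br 0.195 31 [0.6375 0.167  0.1973]
  br 0.135 35 [0.6434 0.1751 0.1427]
  br 0.15 32 [0.6434 0.1753 0.1568]
  br 0.165 36 [0.6435 0.1757 0.1716]
  br 0.18 41 [0.6437 0.1746 0.1876]
  br 0.195 38 [0.6417 0.1711 0.1982]
```

Emit:
servo_tool:
  commands:
    - [[-2,0,10],0,8]
    - [[0,0,15],0,8]
    - [[0,0,15],0,8]
    - [[0,0,15],0,8]
    - [[0,0,15],0,8]
    - [[0,0,15],0,8]
    - [[0,0,15],0,8]
    - [[0,0,12],0,8]
    - [[0,0,6],0,8]
    - [[0,0,2],0,8]
    - [[0,0,1],0,8]
    - [[0,0,0],0,8]
    - [[0,0,0],0,8]

```text
time_s: 24.25
eef_pos: [0.6429, 0.1681, 0.1838]
eef_rot: [0.0, -0.035, 0.999, 0.0]
wrist_force: [0.5, 0.0, 1.2]
opening: 0.175
grasp_force: 59.1
```

Emit:
servo_tool:
  commands:
    - [[0,0,0],0,30]
    - [[0,0,0],0,85]
    - [[0,0,0],0,85]
    - [[0,0,0],0,85]
    - [[0,0,0],0,85]
    - [[0,0,-10],0,85]
    - [[0,0,-15],0,85]
    - [[0,0,-15],0,85]
    - [[0,0,-15],0,85]
    - [[0,0,-15],0,85]
    - [[0,0,-15],0,85]
    - [[0,0,-15],0,85]
    - [[0,0,0],0,85]
    - [[0,0,0],0,85]

```text
time_s: 26.0
eef_pos: [0.6424, 0.1681, 0.2827]
eef_rot: [-0.0, -0.035, 0.999, -0.0]
wrist_force: [-0.2, 0.4, 0.2]
opening: 0.999
grasp_force: 0.0
```

```bash
python3 - <<'E'
from h import *
o,p,R=pose();print(p.round(4))
for n in('scene','side'):
    c=cam(n); print(n,beak(c,(.5595,.3193),.096),beak(c,(.4436,.1384),.0795)); brush(c,.1,.23,np.array([.641,.169]),.025)
# cover bar grip target and knob
print('bar',rel(.5385,-.1673,.1405))
E
```

```text
[0.6424 0.1681 0.2827]
scene (array([0.559 , 0.3187, 0.0317]), 131) (array([0.4428, 0.1357, 0.0286]), 132)
  br 0.1 10 [0.6438 0.1672 0.1096]
  br 0.115 7 [0.6407 0.1676 0.1218]
  br 0.13 12 [0.6399 0.1652 0.1386]
  br 0.145 21 [0.6394 0.1646 0.1521]
  br 0.16 23 [0.6373 0.1646 0.1673]
  br 0.175 24 [0.6395 0.1644 0.1822]
  br 0.19 28 [0.6393 0.1648 0.197 ]
  br 0.205 34 [0.641  0.1667 0.2133]
  br 0.22 1 [0.6347 0.1614 0.2226]
side (array([0.5603, 0.32  , 0.0318]), 208) (array([0.4434, 0.1372, 0.0287]), 144)
  br 0.1 8 [0.6439 0.1692 0.1063]
  br 0.115 5 [0.6427 0.1696 0.1206]
  br 0.13 7 [0.6449 0.1717 0.1394]
  br 0.145 23 [0.645  0.1727 0.1515]
  br 0.16 22 [0.6454 0.1731 0.1683]
  br 0.175 25 [0.6447 0.1725 0.1835]
  br 0.19 24 [0.6453 0.1724 0.1971]
  br 0.205 50 [0.6434 0.1694 0.2139]
bar [ 126.8 -327.3  142. ]
```

Emit:
servo_tool:
  commands:
    - [[8,-15,0],0,85]
    - [[15,-30,0],0,85]
    - [[15,-30,0],0,85]
    - [[15,-30,0],0,60]
    - [[15,-30,0],0,40]
    - [[15,-30,0],0,40]
    - [[15,-30,0],0,40]
    - [[15,-30,0],0,40]
    - [[15,-30,0],0,40]
    - [[15,-30,0],0,40]
    - [[15,-25,0],0,40]
    - [[10,-17,0],0,40]
    - [[0,0,0],0,40]
    - [[0,0,30],0,40]
    - [[0,0,30],0,40]
    - [[0,0,30],0,40]
    - [[0,0,30],0,40]
    - [[0,0,19],0,40]
    - [[0,0,0],0,40]
    - [[0,0,0],0,40]

```text
time_s: 28.6
eef_pos: [0.4985, -0.1698, 0.1451]
eef_rot: [0.0, -0.035, 0.999, -0.0]
wrist_force: [0.8, 0.1, 0.1]
opening: 0.466
grasp_force: 0.0
```

```bash
python3 - <<'E'
from h import *
c,s=.99755,.06994
print(rel(c*.554+s*.2045,s*.554-c*.2045,.143))
E
```

```text
[-68.6  -0.3   2.2]
```

Emit:
servo_tool:
  commands:
    - [[-5,0,1],0,40]
    - [[-8,0,0],0,40]
    - [[-8,0,0],0,40]
    - [[-8,0,0],0,40]
    - [[-8,0,0],0,40]
    - [[-8,0,0],0,40]
    - [[-8,0,0],0,40]
    - [[-6,0,0],0,40]
    - [[-4,0,0],0,40]
    - [[-2,0,0],0,40]
    - [[0,0,0],0,40]

```text
time_s: 29.98
eef_pos: [0.5632, -0.1653, 0.1432]
eef_rot: [0.0, -0.035, 0.999, 0.0]
wrist_force: [-0.4, 0.9, 0.5]
opening: 0.466
grasp_force: 0.0
```

```bash
cat >> h.py <<'E'
def bar(c):
    W=cloud(c); k=np.array([.99755,.06994]); 
    U=W[...,0]*k[0]+W[...,1]*k[1]; V=-W[...,0]*k[1]+W[...,1]*k[0]
    m=(abs(W[...,2]-.144)<.006)&(U>.40)&(U<.60)&(abs(V+.2045)<.05)&(c['color'].max(-1)<90)
    return m.sum(),np.percentile(U[m],[5,50,95]).round(4),V[m].mean().round(3)
E
python3 - <<'E'
from h import *
print(pose()[1].round(4))
for n in('scene','side'):
    c=cam(n,n+'2'); print(bar(c))
E
```

```text
[ 0.5632 -0.1653  0.1432]
(np.int64(69), array([0.5416, 0.5613, 0.5684]), np.float64(-0.201))
(np.int64(149), array([0.5514, 0.5655, 0.5711]), np.float64(-0.199))
```

View pics/side2.png

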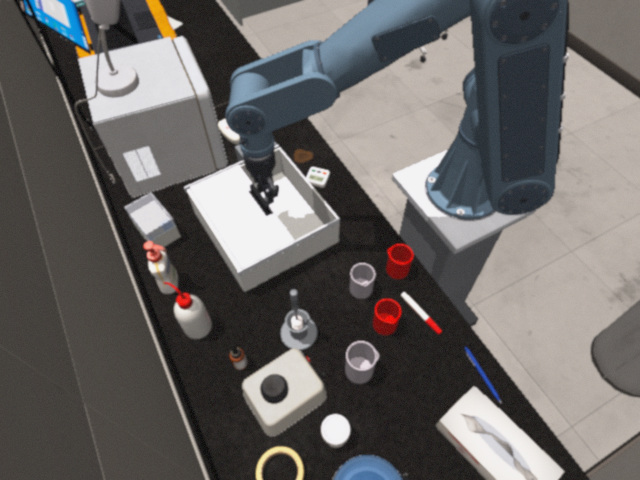

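The side view shows the fingers in front of the bar at (265,198) and the cover well back. I'll push on to the stop.

Emit:
servo_tool:
  commands:
    - [[-3,0,0],0,40]
    - [[-3,0,0],0,40]
    - [[-3,0,0],0,40]
    - [[0,0,0],0,40]
    - [[0,0,0],0,40]

```text
time_s: 30.7
eef_pos: [0.5711, -0.1647, 0.1432]
eef_rot: [-0.001, -0.035, 0.999, 0.0]
wrist_force: [-6.9, -0.6, 3.1]
opening: 0.471
grasp_force: 3.2
```

Emit:
servo_tool:
  commands:
    - [[6,0,0],0,40]
    - [[0,0,-20],0,60]
    - [[0,0,-30],0,85]
    - [[0,0,-30],0,85]
    - [[0,0,-30],0,85]
    - [[0,0,-20],0,85]
    - [[0,15,0],0,85]
    - [[-2,35,0],0,85]
    - [[-2,40,0],0,85]
    - [[-2,40,0],0,85]
    - [[-2,40,0],0,85]
    - [[-2,40,0],0,85]
    - [[-2,40,0],0,85]
    - [[-2,40,0],0,85]
    - [[-2,40,0],0,85]
    - [[-2,40,0],0,85]
    - [[-2,40,0],0,85]
    - [[-2,40,0],0,85]
    - [[-2,20,0],0,85]
    - [[-2,10,0],0,85]

```text
time_s: 33.2
eef_pos: [0.5575, 0.3165, 0.2723]
eef_rot: [-0.001, -0.036, 0.999, -0.0]
wrist_force: [0.1, 0.4, -0.3]
opening: 0.997
grasp_force: 0.0
```

Emit:
servo_tool:
  commands:
    - [[0,0,0],0,85]
    - [[0,0,0],0,85]

```text
time_s: 33.45
eef_pos: [0.5584, 0.3144, 0.2731]
eef_rot: [-0.0, -0.035, 0.999, -0.0]
wrist_force: [0.2, -0.9, 0.2]
opening: 0.993
grasp_force: 0.0
```

```bash
python3 - <<'E'
from h import *
print(pose()[1].round(4),rel(.5597,.3193,.097))
for n in('scene','side'):
    c=cam(n); print(n,beak(c,(.5595,.3193),.096),beak(c,(.4436,.1384),.0795))
cam('wrist','w1')
E
```

```text
[0.5584 0.3144 0.2731] [ -1.7   4.8 176.1]
scene (array([0.5587, 0.3191, 0.0319]), 135) (array([0.4427, 0.136 , 0.0288]), 131)
side (array([0.5605, 0.3201, 0.0317]), 210) (None, 0)
```

View pics/w1.png

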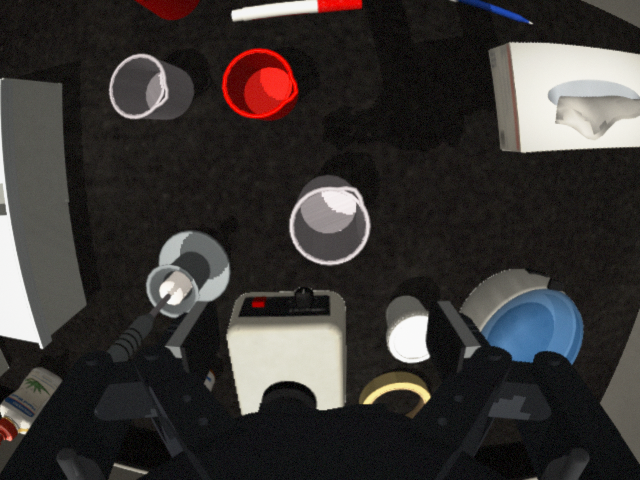

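The wrist view shows the large rim at (330,226) with its lip at (352,193), clear of the jaw line. I'll check clearance around it before going down.

```bash
python3 - <<'E'
from h import *
D=np.load('side0.npy');S=np.load('scene0.npy')
for W in(D,S):
    P=W.reshape(-1,3);P=P[np.isfinite(P[:,0])]
    U=P[:,0]*.99755+P[:,1]*.06994-.5806; V=-P[:,0]*.06994+P[:,1]*.99755-.2797
    m=(abs(U)<.06)&(abs(V)<.075)&(P[:,2]>.03)&(np.hypot(U,V)>.042)
    if m.any(): print(m.sum(),U[m].min(),U[m].max(),V[m].min(),V[m].max(),P[m][:,2].max())
E
```

Emit:
servo_tool:
  commands:
    - [[-2,5,10],0,85]
    - [[0,0,20],0,85]
    - [[0,0,20],0,85]
    - [[0,0,20],0,85]
    - [[0,0,20],0,85]
    - [[0,0,20],0,85]
    - [[0,0,0],0,85]
    - [[0,0,0],0,85]

```text
time_s: 34.6
eef_pos: [0.5602, 0.3208, 0.1638]
eef_rot: [0.0, -0.035, 0.999, 0.0]
wrist_force: [0.6, -0.3, 0.2]
opening: 1.0
grasp_force: 0.0
```

Emit:
servo_tool:
  commands:
    - [[0,-1,15],0,85]
    - [[0,0,20],0,85]
    - [[0,0,20],0,85]
    - [[0,0,15],0,85]
    - [[0,0,9],0,85]
    - [[0,0,0],0,85]
    - [[0,0,0],0,75]
    - [[0,0,0],0,65]
    - [[0,0,0],0,60]
    - [[0,0,0],0,60]
    - [[0,0,0],0,60]
    - [[0,0,0],0,60]

```text
time_s: 36.1
eef_pos: [0.5609, 0.3201, 0.0859]
eef_rot: [0.001, -0.035, 0.999, 0.0]
wrist_force: [-0.1, 0.7, 6.0]
opening: 0.763
grasp_force: 65.3
```

Emit:
servo_tool:
  commands:
    - [[0,0,-10],0,60]
    - [[0,0,-20],0,60]
    - [[0,0,-25],0,60]
    - [[0,0,-25],0,60]
    - [[0,0,-25],0,60]
    - [[0,0,-25],0,60]
    - [[5,0,-15],0,60]
    - [[15,0,-5],0,60]
    - [[20,-10,0],0,60]
    - [[20,-25,0],0,60]
    - [[15,-30,0],0,60]
    - [[10,-30,0],0,60]
    - [[5,-30,0],0,60]
    - [[3,-30,0],0,60]
    - [[0,-30,0],0,60]
    - [[0,-30,0],0,60]
    - [[0,-30,0],0,60]
    - [[0,-30,0],0,60]
    - [[0,-25,0],0,60]
    - [[0,-15,0],0,60]

```text
time_s: 38.6
eef_pos: [0.488, -0.0016, 0.2335]
eef_rot: [-0.001, -0.035, 0.999, 0.0]
wrist_force: [0.2, 0.9, -1.0]
opening: 0.765
grasp_force: 66.8
```

```bash
python3 - <<'E'
from h import *
o,p,R=pose();print(p.round(4),o['opening'],o['grasp_force'],rel(.4956,-.0906,.093))
E
```

```text
[ 0.488  -0.0016  0.2335] 0.7648040725526076 66.78407527506351 [ -1.7 -89.4 140.4]
```

Emit:
servo_tool:
  commands:
    - [[0,-15,0],0,60]
    - [[0,-25,0],0,60]
    - [[0,-25,0],0,60]
    - [[0,-12,0],0,60]
    - [[0,0,0],0,60]
    - [[0,0,0],0,60]
    - [[0,0,0],0,60]

```text
time_s: 39.48
eef_pos: [0.4945, -0.0771, 0.2343]
eef_rot: [-0.0, -0.036, 0.999, 0.0]
wrist_force: [0.5, -0.4, -1.1]
opening: 0.763
grasp_force: 66.8
```

```bash
python3 - <<'E'
from h import *
o,p,R=pose();print(p.round(4),o['opening'],rel(.4956,-.0906,.093))
for n in('scene','side'):
    c=cam(n,n+'3'); print(n,beak(c,p[:2],p[2]+.011),beak(c,(.4436,.1384),.0795),bar(c))
E
```

```text
[ 0.4945 -0.0771  0.2343] 0.7628067891102546 [-1.000e-01 -1.360e+01  1.412e+02]
scene (array([ 0.4977, -0.0801,  0.0357]), 144) (array([0.4427, 0.1359, 0.0289]), 126) (np.int64(116), array([0.5656, 0.5697, 0.5749]), np.float64(-0.199))
side (array([ 0.4935, -0.0763,  0.0325]), 106) (array([0.4435, 0.1373, 0.0288]), 150) (np.int64(102), array([0.5711, 0.5754, 0.5794]), np.float64(-0.199))
```

View pics/scene3.png

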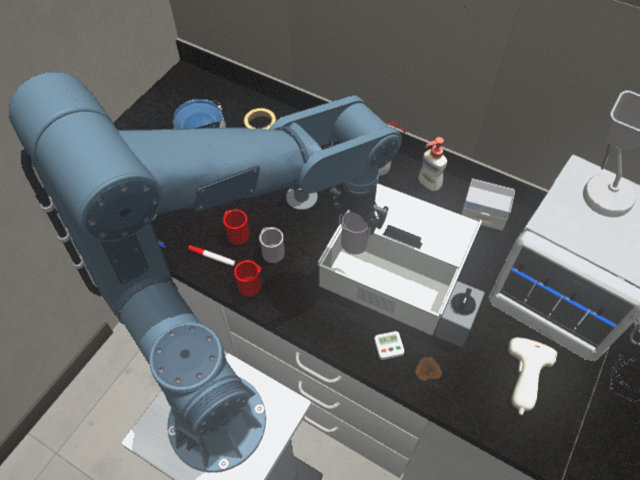

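The scene view shows the beaker held over the compartment at (354,232) and the cover bar fully back at (405,238). I'll lower it in.

Emit:
servo_tool:
  commands:
    - [[0,-10,0],0,60]
    - [[0,-9,0],0,60]
    - [[0,0,0],0,60]
    - [[0,0,15],0,60]
    - [[0,0,20],0,60]
    - [[0,0,20],0,60]
    - [[0,0,20],0,60]
    - [[0,0,20],0,60]
    - [[0,0,20],0,60]
    - [[0,0,15],0,60]
    - [[0,0,8],0,60]
    - [[0,0,3],0,60]
    - [[0,0,0],0,60]
    - [[0,0,0],0,60]

```text
time_s: 41.32
eef_pos: [0.4964, -0.097, 0.0939]
eef_rot: [0.001, -0.035, 0.999, -0.0]
wrist_force: [-0.2, -0.4, -2.1]
opening: 0.764
grasp_force: 66.8
```

Emit:
servo_tool:
  commands:
    - [[0,0,1],0,60]
    - [[0,0,1],0,60]
    - [[0,0,0],0,60]
    - [[0,0,0],0,60]

```text
time_s: 41.82
eef_pos: [0.4963, -0.0969, 0.0919]
eef_rot: [0.0, -0.035, 0.999, -0.0]
wrist_force: [-1.5, 0.5, 5.7]
opening: 0.761
grasp_force: 67.4
```

Emit:
servo_tool:
  commands:
    - [[0,0,0],0,70]
    - [[0,0,0],0,76]
    - [[0,0,0],0,80]
    - [[0,0,0],0,80]
    - [[0,0,-10],0,80]
    - [[0,0,-25],0,80]
    - [[0,0,-30],0,85]
    - [[0,0,-30],0,85]
    - [[0,0,-30],0,85]
    - [[0,0,-30],0,85]
    - [[0,0,-25],0,85]
    - [[2,20,0],0,85]
    - [[5,30,0],0,85]
    - [[5,30,0],0,85]
    - [[5,30,0],0,85]
    - [[5,30,0],0,85]
    - [[5,30,0],0,85]
    - [[5,30,0],0,85]
    - [[3,20,0],0,85]
    - [[0,15,0],0,85]

```text
time_s: 44.32
eef_pos: [0.4431, 0.1367, 0.2703]
eef_rot: [-0.001, -0.036, 0.999, 0.0]
wrist_force: [0.3, 0.0, -0.0]
opening: 1.0
grasp_force: 0.0
```

Emit:
servo_tool:
  commands:
    - [[0,0,0],0,85]
    - [[0,0,0],0,85]
    - [[0,0,0],0,85]

```text
time_s: 44.7
eef_pos: [0.4447, 0.1345, 0.2712]
eef_rot: [-0.0, -0.035, 0.999, -0.0]
wrist_force: [0.5, -0.3, 0.1]
opening: 0.997
grasp_force: 0.0
```

```bash
python3 - <<'E'
from h import *
o,p,R=pose();print(p.round(4),o['q'].round(2),rel(.4433,.1372,.15))
for n in('scene','side'):
    c=cam(n); print(n,beak(c,(.4964,-.097),.102),beak(c,(.4436,.1384),.0795))
cam('wrist','w2')
E
```

```text
[0.4447 0.1345 0.2712] [ 0.04 -0.09  1.85 -0.    1.38 -1.6 ] [  1.2   2.8 121.2]
scene (array([ 0.495 , -0.0974,  0.0318]), 158) (array([0.4427, 0.136 , 0.0286]), 128)
side (array([ 0.4959, -0.0964,  0.0319]), 149) (array([0.4435, 0.1372, 0.0288]), 149)
```

View pics/w2.png

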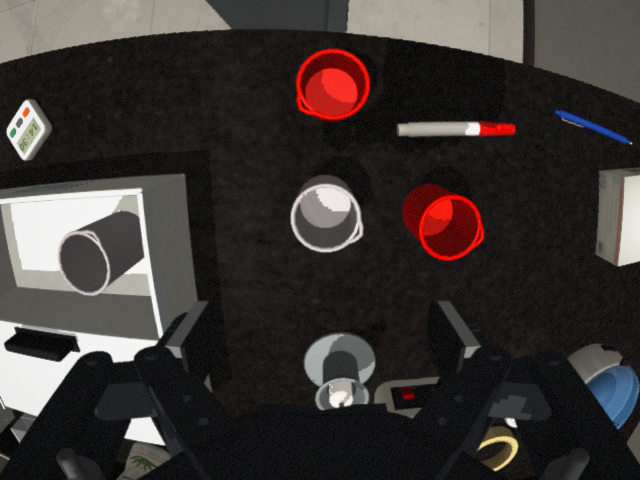

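The wrist view shows the large beaker standing in the box at (90,262). The medium rim is at (326,215) with its lip at (360,235), so I'll turn the jaws away from the lip.

Emit:
servo_tool:
  commands:
    - [[0,0,0],-0.1,85]
    - [[0,0,0],-0.1,85]
    - [[0,0,0],-0.1,85]
    - [[0,0,0],-0.1,85]
    - [[0,0,0],-0.1,85]
    - [[0,0,0],-0.1,85]
    - [[0,0,0],-0.1,85]
    - [[0,0,0],0,85]
    - [[0,0,0],0,85]

```text
time_s: 45.98
eef_pos: [0.4446, 0.135, 0.2713]
eef_rot: [0.0, -0.375, 0.927, -0.0]
wrist_force: [-0.4, -0.3, 0.6]
opening: 0.998
grasp_force: 0.0
```

```bash
python3 - <<'E'
from h import *
o,p,R=pose();print(p.round(4),o['q'].round(2),R.round(3).tolist(),rel(.4433,.1370,.069))
E
```

```text
[0.4446 0.135  0.2713] [ 0.04 -0.09  1.85 -0.    1.38 -2.3 ] [[-0.719, -0.695, 0.0], [-0.695, 0.719, -0.0], [-0.0, -0.0, -1.0]] [ -0.5   2.3 202.3]
```

Emit:
servo_tool:
  commands:
    - [[0,2,15],0,85]
    - [[0,0,25],0,85]
    - [[0,0,25],0,85]
    - [[0,0,25],0,85]
    - [[0,0,25],0,85]
    - [[0,0,20],0,85]
    - [[0,0,20],0,85]
    - [[0,0,20],0,85]
    - [[0,0,15],0,85]
    - [[0,0,10],0,85]
    - [[0,0,2],0,85]
    - [[0,0,0],0,85]
    - [[0,0,0],0,75]
    - [[0,0,0],0,65]
    - [[0,0,0],0,55]
    - [[0,0,0],0,54]
    - [[0,0,0],0,54]
    - [[0,0,0],0,54]

```text
time_s: 48.22
eef_pos: [0.4436, 0.1366, 0.0702]
eef_rot: [0.0, -0.376, 0.927, -0.0]
wrist_force: [-3.2, 0.0, 7.1]
opening: 0.681
grasp_force: 63.8
```

Emit:
servo_tool:
  commands:
    - [[0,0,-10],0,54]
    - [[0,0,-20],0,54]
    - [[0,0,-25],0,54]
    - [[0,0,-25],0,54]
    - [[0,0,-25],0,54]
    - [[0,0,-25],0,54]
    - [[0,0,-25],0,54]
    - [[0,0,-10],0,54]
    - [[0,0,0],0.1,54]
    - [[0,0,0],0.1,54]
    - [[0,0,0],0.1,54]
    - [[0,0,0],0.1,54]
    - [[0,0,0],0.1,54]
    - [[0,0,0],0.1,54]
    - [[0,0,0],0.1,54]
    - [[0,0,0],0,54]
    - [[0,0,0],0,54]

```text
time_s: 50.35
eef_pos: [0.4429, 0.1366, 0.2339]
eef_rot: [-0.0, -0.036, 0.999, 0.0]
wrist_force: [-0.3, 0.5, -1.3]
opening: 0.684
grasp_force: 64.6
```

```bash
python3 - <<'E'
from h import *
o,p,R=pose();print(p.round(4),o['opening'],R.round(3).tolist(),rel(.505,-.23,.0762))
E
```

```text
[0.4429 0.1366 0.2339] 0.6838627765659817 [[-0.997, -0.072, -0.001], [-0.072, 0.997, -0.0], [0.001, 0.0, -1.0]] [ -35.7 -370.1  157.7]
```

Emit:
servo_tool:
  commands:
    - [[-2,-15,0],0,54]
    - [[-3,-30,0],0,54]
    - [[-3,-30,0],0,54]
    - [[-3,-30,0],0,54]
    - [[-3,-30,0],0,54]
    - [[-3,-30,0],0,54]
    - [[-3,-30,0],0,54]
    - [[-3,-30,0],0,54]
    - [[-3,-30,0],0,54]
    - [[-3,-30,0],0,54]
    - [[-3,-30,0],0,54]
    - [[-3,-30,0],0,54]
    - [[-1,-16,0],0,54]
    - [[0,-8,0],0,54]
    - [[0,0,0],0,54]
    - [[0,0,0],0,54]
    - [[0,0,0],0,54]

```text
time_s: 52.48
eef_pos: [0.505, -0.2282, 0.2344]
eef_rot: [0.0, -0.036, 0.999, 0.0]
wrist_force: [0.5, -0.8, -1.0]
opening: 0.681
grasp_force: 64.7
```

```bash
python3 - <<'E'
from h import *
o,p,R=pose();print(p.round(4),o['opening'],rel(.505,-.23,.0762))
for n in('scene','side'):
    c=cam(n); print(n,beak(c,(.4964,-.097),.102),beak(c,p[:2],p[2]+.0095))
E
```

```text
[ 0.505  -0.2282  0.2344] 0.6810040477519933 [ 1.000e-01 -1.800e+00  1.582e+02]
scene (array([ 0.495 , -0.0973,  0.0316]), 161) (array([ 0.5061, -0.2302,  0.0307]), 127)
side (array([ 0.4956, -0.0963,  0.0317]), 152) (array([ 0.5031, -0.2266,  0.0302]), 83)
```

Emit:
servo_tool:
  commands:
    - [[0,0,15],0,54]
    - [[0,0,20],0,54]
    - [[0,0,20],0,54]
    - [[0,0,20],0,54]
    - [[0,0,20],0,54]
    - [[0,0,20],0,54]
    - [[0,0,20],0,54]
    - [[0,0,13],0,54]
    - [[0,0,6],0,54]
    - [[0,0,2],0,54]
    - [[0,0,1],0,54]
    - [[0,0,1],0,54]
    - [[0,0,0],0,54]
    - [[0,0,0],0,54]

```text
time_s: 54.32
eef_pos: [0.505, -0.2291, 0.0765]
eef_rot: [0.0, -0.035, 0.999, -0.0]
wrist_force: [-0.4, -0.0, -1.4]
opening: 0.678
grasp_force: 64.7
```

Emit:
servo_tool:
  commands:
    - [[0,0,1],0,54]
    - [[0,0,1],0,54]
    - [[0,0,0],0,54]
    - [[0,0,0],0,54]

```text
time_s: 54.82
eef_pos: [0.5053, -0.2292, 0.0763]
eef_rot: [0.0, -0.035, 0.999, -0.0]
wrist_force: [-4.8, 1.9, 14.4]
opening: 0.683
grasp_force: 66.4
```

Emit:
servo_tool:
  commands:
    - [[0,0,-1],0,65]
    - [[0,0,0],0,72]
    - [[0,0,0],0,78]
    - [[0,0,0],0,80]
    - [[0,0,-10],0,80]
    - [[0,0,-25],0,80]
    - [[0,0,-30],0,85]
    - [[0,0,-30],0,85]
    - [[0,0,-30],0,70]
    - [[0,0,-30],0,50]
    - [[0,0,-20],0,40]
    - [[-10,5,0],0,40]
    - [[-25,12,0],0,40]
    - [[-25,12,0],0,40]
    - [[-25,12,0],0,40]
    - [[-20,10,0],0,40]
    - [[-15,8,0],0,40]
    - [[0,0,0],0,40]
    - [[0,0,0],0,40]
    - [[0,0,0],0,40]

```text
time_s: 57.32
eef_pos: [0.62, -0.1622, 0.2503]
eef_rot: [-0.0, -0.035, 0.999, -0.0]
wrist_force: [0.2, 0.0, 0.5]
opening: 0.469
grasp_force: 0.0
```

```bash
python3 - <<'E'
from h import *
c,s=.99755,.06994
print(rel(c*.608+s*.2045,s*.608-c*.2045,.143))
for n in('scene','side'):
    k=cam(n,n+'4'); print(n,beak(k,(.4955,-.097),.102),beak(k,(.505,-.229),.0845),bar(k))
E
```

```text
[ -0.9   0.7 107.3]
scene (array([ 0.495 , -0.0975,  0.0316]), 163) (array([ 0.5051, -0.2296,  0.0287]), 152) (np.int64(120), array([0.5658, 0.5702, 0.5762]), np.float64(-0.2))
side (array([ 0.4957, -0.0961,  0.0316]), 148) (array([ 0.505 , -0.2289,  0.0287]), 122) (np.int64(102), array([0.5708, 0.5758, 0.5792]), np.float64(-0.2))
```

View pics/scene4.png

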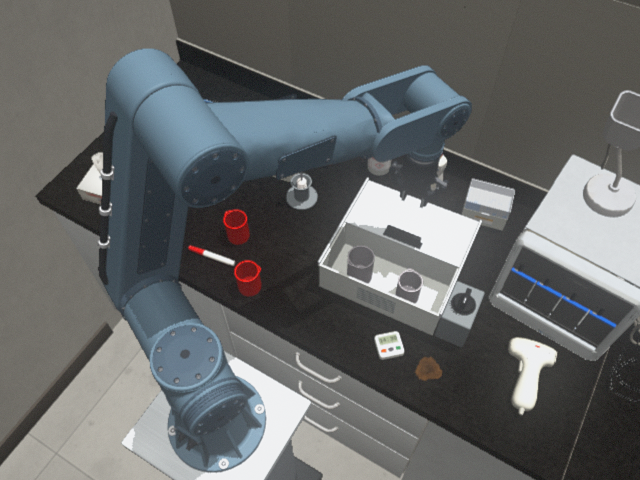

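The scene view shows both beakers upright in the box at (361,262) and (410,286), with the brush upright at (301,183). Now I'll shut the cover.

Emit:
servo_tool:
  commands:
    - [[0,0,15],0,40]
    - [[0,0,25],0,40]
    - [[0,0,25],0,40]
    - [[0,0,20],0,40]
    - [[0,0,14],0,40]
    - [[0,0,8],0,40]
    - [[0,0,0],0,40]
    - [[5,0,0],0,40]
    - [[8,0,0],0,40]
    - [[10,0,0],0,40]
    - [[12,0,0],0,40]
    - [[15,0,0],0,40]
    - [[15,0,0],0,40]
    - [[15,0,0],0,40]
    - [[15,0,0],0,40]
    - [[15,0,0],0,40]
    - [[15,0,0],0,40]
    - [[15,0,0],0,40]
    - [[10,0,0],0,40]
    - [[0,0,0],0,40]

```text
time_s: 59.92
eef_pos: [0.4694, -0.1718, 0.1427]
eef_rot: [-0.001, -0.035, 0.999, 0.001]
wrist_force: [-0.3, -0.5, 0.3]
opening: 0.471
grasp_force: 0.0
```

Emit:
servo_tool:
  commands:
    - [[5,0,0],0,40]
    - [[3,0,0],0,40]
    - [[0,0,0],0,40]
    - [[0,0,0],0,40]

```text
time_s: 60.42
eef_pos: [0.4632, -0.1725, 0.143]
eef_rot: [0.0, -0.035, 0.999, 0.0]
wrist_force: [4.9, 1.0, -4.4]
opening: 0.467
grasp_force: 2.6
```

Emit:
servo_tool:
  commands:
    - [[2,0,0],0,40]
    - [[2,0,0],0,40]
    - [[2,0,0],0,40]
    - [[0,0,0],0,40]
    - [[0,0,0],0,40]

```text
time_s: 61.05
eef_pos: [0.4629, -0.1725, 0.1433]
eef_rot: [0.007, -0.035, 0.999, -0.0]
wrist_force: [34.2, 4.0, -23.6]
opening: 0.469
grasp_force: 16.7
```

```bash
python3 - <<'E'
from h import *
for n in('scene','side'):
    k=cam(n,n+'5'); print(n,bar(k))
E
```

```text
scene (np.int64(188), array([0.425 , 0.4301, 0.4419]), np.float64(-0.205))
side (np.int64(55), array([0.4296, 0.4378, 0.455 ]), np.float64(-0.183))
```

Emit:
servo_tool:
  commands:
    - [[-6,0,0],0,40]
    - [[-6,0,0],0,40]
    - [[0,0,-15],0,40]
    - [[0,0,-25],0,40]
    - [[0,0,-25],0,40]
    - [[0,0,-15],0,40]
    - [[-5,-20,0],0,40]
    - [[-5,-30,0],0,40]
    - [[0,-30,0],0,40]
    - [[0,-30,0],0,40]
    - [[0,-30,0],0,40]
    - [[0,-30,0],0,40]
    - [[0,-20,0],0,40]
    - [[0,0,0],0,40]
    - [[0,0,0],0,40]
    - [[0,0,0],0,40]

```text
time_s: 63.15
eef_pos: [0.4923, -0.3602, 0.2233]
eef_rot: [-0.0, -0.036, 0.999, 0.0]
wrist_force: [-0.2, 0.4, 0.7]
opening: 0.464
grasp_force: 0.0
```

```bash
python3 - <<'E'
from h import *
print(pose()[1].round(4),rel(.499,-.3667,.142))
for n in('scene','side'):
    k=cam(n,n+'6'); print(n,bar(k))
cam('wrist','w3')
E
```

```text
[ 0.4923 -0.3602  0.2233] [-6.2 -7.  81.3]
scene (np.int64(65), array([0.4244, 0.4266, 0.4292]), np.float64(-0.205))
side (np.int64(123), array([0.4272, 0.4328, 0.4377]), np.float64(-0.201))
```

View pics/w3.png

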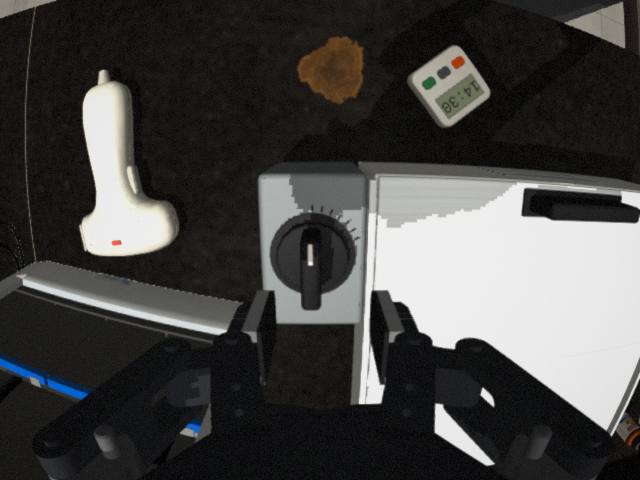

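The wrist view shows the knob bar upright at (311,270), parallel to the finger pads, and the cover shut. I'll grip the knob.

Emit:
servo_tool:
  commands:
    - [[-6,-7,0],0,40]
    - [[0,0,15],0,40]
    - [[0,0,20],0,40]
    - [[0,0,20],0,40]
    - [[0,0,15],0,40]
    - [[0,0,9],0,40]
    - [[0,0,0],0,40]
    - [[0,0,0],0,20]
    - [[0,0,0],0,6]
    - [[0,0,0],0,5]
    - [[0,0,0],0,5]
    - [[0,0,0],0,5]

```text
time_s: 64.8
eef_pos: [0.499, -0.3672, 0.1455]
eef_rot: [0.0, -0.035, 0.999, 0.0]
wrist_force: [-1.3, 5.0, 5.3]
opening: 0.122
grasp_force: 59.7
```

Emit:
servo_tool:
  commands:
    - [[0,0,0],0.1,5]
    - [[0,0,0],0.1,5]
    - [[0,0,0],0.1,5]
    - [[0,0,0],0.1,5]
    - [[0,0,0],0.1,5]
    - [[0,0,0],0.1,5]
    - [[0,0,0],0.1,5]
    - [[0,0,0],0.1,5]
    - [[0,0,0],0.1,5]
    - [[0,0,0],0.1,5]
    - [[0,0,0],0.1,5]
    - [[0,0,0],0.08,5]
    - [[0,0,0],0.03,5]
    - [[0,0,0],0.03,5]
    - [[0,0,0],0,5]
    - [[0,0,0],0,5]

```text
time_s: 66.8
eef_pos: [0.4996, -0.366, 0.1455]
eef_rot: [-0.0, 0.551, 0.834, 0.001]
wrist_force: [0.7, 8.2, 6.4]
opening: 0.128
grasp_force: 60.9
```

```bash
python3 - <<'E'
from h import *
o,p,R=pose();print(o['torque'].round(3),o['wrist_force'].round(1),np.arctan2(R[1,1],R[0,1])-1.641,o['opening'])
E
```

```text
[ 1.404 -0.047  0.775] [0.7 8.2 6.4] -1.2375069269636547 0.1279229816842952
```

Emit:
servo_tool:
  commands:
    - [[0,0,0],0,5]
    - [[0,0,0],0,5]
    - [[0,0,0],0,5]
    - [[0,0,0],0,5]
    - [[0,0,0],0,5]
    - [[0,0,0],0,5]
    - [[0,0,0],0,85]
    - [[0,0,0],0,85]
    - [[0,0,0],0,85]
    - [[0,0,0],0,85]
    - [[0,0,0],0,85]
    - [[0,0,0],0,85]
    - [[0,0,-10],0,85]
    - [[0,0,-25],0,85]
    - [[0,0,-30],0,85]
    - [[0,0,-30],0,85]
    - [[0,0,-20],0,85]
    - [[0,0,0],0,85]
    - [[0,0,0],0,85]

```text
time_s: 69.18
eef_pos: [0.4982, -0.3673, 0.258]
eef_rot: [-0.001, 0.552, 0.834, 0.0]
wrist_force: [0.1, -0.1, -0.2]
opening: 0.996
grasp_force: 0.0
```

```bash
python3 - <<'E'
from h import *
print(pose()[1].round(4))
a=cam('scene','scene7');b=cam('side','side7');
for n,k in(('scene',a),('side',b)):
    print(bar(k)); brush(k,.14,.2,np.array([.641,.169]),.025)
cv2.imwrite('pics/fin.png',np.hstack([a['color'][150:400,170:520,::-1],b['color'][100:350,150:500,::-1]]))
E
```

```text
[ 0.4982 -0.3673  0.258 ]
(np.int64(118), array([0.4248, 0.4276, 0.4332]), np.float64(-0.203))
(np.int64(125), array([0.4272, 0.4333, 0.4375]), np.float64(-0.202))
  br 0.14 20 [0.6447 0.1726 0.1473]
  br 0.155 20 [0.646  0.1725 0.1622]
  br 0.17 24 [0.6449 0.1728 0.1772]
  br 0.185 26 [0.6445 0.1724 0.1916]
```

View pics/fin.png

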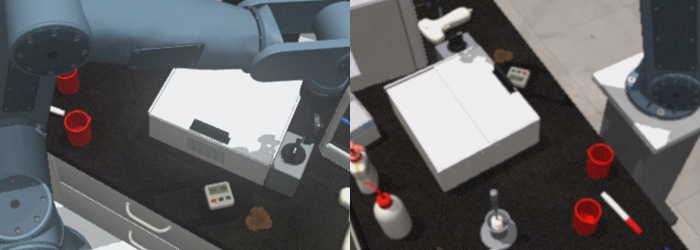

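The view shows the cover shut with its bar at the front (210,130 in the crop), the knob back at rest (293,150), the brush upright in its stand (495,210), and the timer, marker and red look-alikes where they were.

```bash
python3 -c "
from bench import ctrl
print(ctrl.hand_in())"
```

```text
the job is handed in; nothing more can be done
None
```

The job is done and handed in: I scrubbed the large beaker and then the medium one with two strokes each (there was no small beaker) and returned the brush to its stand. Both beakers are upright in the box with the cover fully shut, and I turned the start knob to its stop, held it and let it spring back; no verdict came back.

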